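Turn over the stock tags on the jar stands

ROBOT

A 6-joint arm with a two-finger parallel gripper is mounted at the origin on a cart in front of the work surface, level with it; the furniture and walls round the work are solid. World frame = base frame: x ahead of the robot, y to its left, z up, the work surface at z = 0. Lengths are in m, angles in rad, forces in N, time in s.
With the tool pointing down it reaches from about 0.225 to 0.875 m from the base axis. Payload 3.4 kg.
Tool frame: the origin (TCP) lies at the very end of the fingers, on their centre line; the grasp point (between the pads) lies behind it (manip.grasp_offset is the z of the grasp point in the tool frame, in m); z points along the fingers, y is the line along which they close (so a half turn about z gives the same grasp; the last joint's range is limited). The gripper opens to 85 mm and grips with 20 to 120 N. Pads are 22 mm wide; open, the fingers measure 114 mm over their backs; the gripper's body (76 mm by 85 mm) begins 54 mm behind the grasp point. The pads swing forward as they close: fully open they stand 13 mm farther back than shut.
Start: joints at [0.996, 0.276, 1.505, -0, 1.361, -0.121], TCP at [0.252, 0.517, 0.231] pointing down, gripper open.
Joint ranges: [-2.89, 2.89], [-0.75, 2.08], [0.22, 2.7], [-1.18, 4.32], [0.11, 2.71], [-2.7, 2.7]. Speed limits (rad/s): [2.57, 2.57, 3.14, 3.14, 3.14, 3.14].

INTERFACE

Orientations are given as a unit quaternion [w, x, y, z].
In Python, from rig import manip gives the robot as it stands.
- The arm moves only by the shell command python3 -m pendant 'ROWS' [FORCE]. ROWS is JSON, a list of rows, each an object of numbers: "dx", "dy", "dz": the shift along the tool's x, y, z in m; "rx", "ry", "rz": the turn, a rotation vector about the tool's x, y, z in degrees; "hand": the finger opening in m, from 0 to 0.0854. In form: [{"dx": .., "dy": .., "dz": .., "rx": .., "ry": .., "rz": .., "hand": ..}, ...]. A call has 1 to 12 rows; each row shifts and turns the commanded pose from where the row before left it, along the tool's axes as they then stand; what a row does not reach is not made up. A row lasts 1/12 s, in which the tool goes at most 41.7 mm and 7.16 degrees, less where a joint would pass 70% of its speed; a pose out of reach is approached as far as the arm can. A call is refused whole if a number of a shift passes 0.0417 or a number of a turn 7.16, either way. A call with a gripper value outside its range is refused whole. The fingers move at their own pace and stop on an object; FORCE is the grip in N (left out, the last holds). Time passes only in rows, so rows that do not move let the fingers close. It gives the time, the measured TCP pose, the force, the opening and the grip force at its end, in the units of the state.
- manip.get_state(): the state, without advancing time (a new reading comes with each control period).
- manip.get_image(name): name is "side" or "top" or "wrist"; returns a dict with "frame" (480x640x3 uint8, red, green, blue), "fx", "fy", "cx", "cy" (pixels), "position" and "attitude" of the camera in the world; the wrist camera has in their place "mount" (4x4, takes a point from camera to tool coordinates, whose origin is the TCP and whose axes are the flange's). Camera axes: x right, y up, looking along -z (the intrinsics and any distortion apply to the point x, -y, -z); pixel columns grow to the right and rows downward; lengths in m; the calibration is good to about 2 mm. A picture is of the moment at which its call begins: read the wrist's pose just before it. There is no depth.
- manip.sign_off(): hands the job in; it is judged then, once.
The state is a dict: "clock": time; "qpos": joint angles; "qd": joint speeds; "effort": joint torques, N m; "position": TCP position; "ee_rot": TCP orientation; "contact_force": force on the tool from outside, world axes, zero at the start; "moment": the same for the moment, N m; "width": finger opening in m; "gripper_force": force on a finger pad.
Only numpy, scipy, OpenCV 4.12 (cv2) and the standard library are available. Lean on these libraries where they do the work, as an engineer would, in place of code of your own. Each camera call takes 0.05 s, during which the arm holds its last target. There are 200 camera calls.

TASK

The honey (jar with the silver-grey lid) is nearly used up and fresh mustard (red lid) has just come in, so turn their stock tags over: flip the tag in front of the honey jar right over its pin to the back so that its red face is up, and flip the mustard's tag right over to the front so that its green face is up, each lying fully down on its stop. Only push the tags with the fingertips or the outside of the fingers, never pinch one between the fingers, and leave the three jars standing where they are and the nut jar's tag (golden lid) down on green.

Things in the scene. Friction and masses are not known exactly. Their poses are not given: they have to be found in the camera images.
- honey_stand: Dark wooden stand of the honey jar, fixed to the worktop; board 226 x 96 x 8 mm (x -44 to +182), tag in front, jar behind. Origin on the worktop straight below the tag's pivot pin; +x points back to the jar (axis 134 mm from the origin), z up. The three stands are about 0.16 m apart, side by side in any order. A thin wire guard 32 mm high runs round the jar's back.
- honey_pivot (a point): Middle of the tag's pivot pin, 46 mm above the worktop, along the stand's y axis. The fixed metal bracket that holds it is 54 mm wide in y and reaches 12 mm to either side of the pin in x, up to 51 mm high; below, its 2 mm thick foot on the board is 58 mm long in x.
- honey_tag (a joint): Hinge of the honey tag (rad): 0 = lying level to the front (-x of the stand), green up; 1.57 = upright; 3.14 = lying level to the back, toward the jar, red up; starts near 0 (green up). Stops at 0 and 3.14. Friction (about 0.035 N m) keeps the tag at any angle where it is left; 2 to 4 N on the thumb pad moves it.
- honey_tag_end (a point): Middle of the tag's free end, 82 mm from the pin (moves with the tag). The tag is a stiff plate 64 mm wide, 6 mm thick, one face green, the other red; lying level, its mid-plane is 46 mm above the worktop, with free space below its end.
- honey_thumb_pad (a point): Middle of the outer edge of the tag's black ribbed thumb pad, in line with the tag on the other side of the pin (moves with it): 38 mm wide, 5 mm thick, from 13 to 32 mm from the pin. Pushed down just beyond the bracket, it tips the tag up.
- honey_jar: Loose glass jar with silver-grey lid and pale amber honey, 65 mm across, 88 mm tall, standing on the 10 mm high cork seat of its stand. Origin at the centre of its underside, z up.
- mustard_stand: Dark wooden stand of the mustard jar, fixed to the worktop; board 226 x 96 x 8 mm (x -44 to +182), tag in front, jar behind. Origin on the worktop straight below the tag's pivot pin; +x points back to the jar (axis 134 mm from the origin), z up. The three stands are about 0.16 m apart, side by side in any order. A thin wire guard 32 mm high runs round the jar's back.
- mustard_pivot (a point): Middle of the tag's pivot pin, 46 mm above the worktop, along the stand's y axis. The fixed metal bracket that holds it is 54 mm wide in y and reaches 12 mm to either side of the pin in x, up to 51 mm high; below, its 2 mm thick foot on the board is 58 mm long in x.
- mustard_tag (a joint): Hinge of the mustard tag (rad): 0 = lying level to the front (-x of the stand), green up; 1.57 = upright; 3.14 = lying level to the back, toward the jar, red up; starts near 3.14 (red up). Stops at 0 and 3.14. Friction (about 0.035 N m) keeps the tag at any angle where it is left; 2 to 4 N on the thumb pad moves it.
- mustard_tag_end (a point): Middle of the tag's free end, 82 mm from the pin (moves with the tag). The tag is a stiff plate 64 mm wide, 6 mm thick, one face green, the other red; lying level, its mid-plane is 46 mm above the worktop, with free space below its end.
- mustard_thumb_pad (a point): Middle of the outer edge of the tag's black ribbed thumb pad, in line with the tag on the other side of the pin (moves with it): 38 mm wide, 5 mm thick, from 13 to 32 mm from the pin. Pushed down just beyond the bracket, it tips the tag up.
- mustard_jar: Loose glass jar with red lid and yellow mustard, 62 mm across, 85 mm tall, standing on the 10 mm high cork seat of its stand. Origin at the centre of its underside, z up.
- nut_stand: Dark wooden stand of the nut jar, fixed to the worktop; board 226 x 96 x 8 mm (x -44 to +182), tag in front, jar behind. Origin on the worktop straight below the tag's pivot pin; +x points back to the jar (axis 134 mm from the origin), z up. The three stands are about 0.16 m apart, side by side in any order. A thin wire guard 32 mm high runs round the jar's back.
- nut_pivot (a point): Middle of the tag's pivot pin, 46 mm above the worktop, along the stand's y axis. The fixed metal bracket that holds it is 54 mm wide in y and reaches 12 mm to either side of the pin in x, up to 51 mm high; below, its 2 mm thick foot on the board is 58 mm long in x.
- nut_tag (a joint): Hinge of the nut tag (rad): 0 = lying level to the front (-x of the stand), green up; 1.57 = upright; 3.14 = lying level to the back, toward the jar, red up; starts near 0 (green up). Stops at 0 and 3.14. Friction (about 0.035 N m) keeps the tag at any angle where it is left; 2 to 4 N on the thumb pad moves it.
- nut_tag_end (a point): Middle of the tag's free end, 82 mm from the pin (moves with the tag). The tag is a stiff plate 64 mm wide, 6 mm thick, one face green, the other red; lying level, its mid-plane is 46 mm above the worktop, with free space below its end.
- nut_thumb_pad (a point): Middle of the outer edge of the tag's black ribbed thumb pad, in line with the tag on the other side of the pin (moves with it): 38 mm wide, 5 mm thick, from 13 to 32 mm from the pin. Pushed down just beyond the bracket, it tips the tag up.
- nut_jar: Loose glass jar with golden-yellow lid and pale nuts, 67 mm across, 90 mm tall, standing on the 10 mm high cork seat of its stand. Origin at the centre of its underside, z up.
Things that resemble listed ones, but are neither listed nor needed, are in the scene too. Leave any blue look-alike of the honey_jar alone.

How it is judged:
At the end, for the whole second after the job is handed in: The honey tag lies to the back, red up (joint above 3.0 rad), the mustard tag to the front, green up (below 0.14 rad), the nut tag still to the front, green up (below 0.14 rad), all tags at rest; the three jars at rest, upright within 0.1 rad and within 15 mm of where they stood (value of joint honey_tag above 3 rad and value of joint each of mustard_tag, nut_tag below 0.14 rad and velocity of joint honey_tag between -0.2 and 0.2 rad/s and distance of each of honey_jar, mustard_jar, nut_jar from where it was at the start of the episode below 0.015 m and angle between each of honey_jar, mustard_jar, nut_jar's own z axis and vertical below 0.1 rad and linear speed of each of honey_jar, mustard_jar, nut_jar below 0.02 m/s and velocity of joint mustard_tag between -0.2 and 0.2 rad/s and velocity of joint nut_tag between -0.2 and 0.2 rad/s); the robot touches nothing.
It fails at once if a tag or its thumb pad is pinched between the fingers (two opposite sides pressed at once with more than 2 N each) ((contact force between the fingers and honey_green_face above 2 N and contact force between the fingers and honey_red_face above 2 N) or (contact force between the fingers and honey_left_edge above 2 N and contact force between the fingers and honey_right_edge above 2 N) or (contact force between the fingers and honey_left_pad_edge above 2 N and contact force between the fingers and honey_right_pad_edge above 2 N) or (contact force between the fingers and mustard_green_face above 2 N and contact force between the fingers and mustard_red_face above 2 N) or (contact force between the fingers and mustard_left_edge above 2 N and contact force between the fingers and mustard_right_edge above 2 N) or (contact force between the fingers and mustard_left_pad_edge above 2 N and contact force between the fingers and mustard_right_pad_edge above 2 N) or (contact force between the fingers and nut_green_face above 2 N and contact force between the fingers and nut_red_face above 2 N) or (contact force between the fingers and nut_left_edge above 2 N and contact force between the fingers and nut_right_edge above 2 N) or (contact force between the fingers and nut_left_pad_edge above 2 N and contact force between the fingers and nut_right_pad_edge above 2 N)).
It fails at once if a jar is lifted, carried or shoved more than 20 mm from its place (distance of any of honey_jar, mustard_jar, nut_jar from where it was at the start of the episode above 0.02 m).
It fails at once if a jar is tipped more than 0.3 rad (angle between any of honey_jar, mustard_jar, nut_jar's own z axis and vertical above 0.3 rad).
It fails at once if the nut jar's tag is raised more than 0.5 rad (value of joint nut_tag above 0.5 rad).
It also fails if it takes over 48 s, if anything falls off the work surface, if the arm or the gripper's body presses on something with over 40 N, if the wrist force passes 120 N, or if a joint passes its speed limit or range.

## Working session

There is one attempt and no reset: what is moved stays moved. The work goes in short steps, Python scripts to look and compute and a shell command to move; the robot and the scene stay as the last step left them, time stands still between calls to the robot, and variables do not carry over. Pictures are saved under pics/ and viewed, at most 10 in all, crops included, and the job is handed in when it is done.

```bash
mkdir -p pics
python3 - <<'E'
from rig import manip
import cv2,json
import numpy as np
s=manip.get_state();print(s)
for n in("top","side"):
    d=manip.get_image(n);cv2.imwrite(f"pics/{n}0.png",d["frame"][:,:,::-1])
    print(n,{k:(v.tolist() if hasattr(v,'tolist') else v) for k,v in d.items() if k!="frame"})
    np.savez(f"{n}.npz",**d)
print(manip.grasp_offset)
E
```

```text
{'clock': 0.0, 'qpos': array([ 9.95974195e-01,  2.76591272e-01,  1.50615927e+00, -4.62157156e-06,
        1.36074087e+00, -1.20958512e-01]), 'qd': array([ 0.00020584, -0.00114901,  0.00018507,  0.00167735,  0.00044485,
       -0.00094383]), 'effort': array([-2.78164125e-04, -4.16783667e+01, -2.45805573e+01, -6.25831444e-05,
        1.10862535e-02,  6.40235513e-06]), 'position': array([0.25178337, 0.51632307, 0.23043145]), 'ee_rot': array([-3.21533678e-04,  2.24988488e-01,  9.74360959e-01, -8.93275982e-04]), 'contact_force': array([ 0.32825691, -0.34614629, -0.79446145]), 'moment': array([-0.01226458, -0.03210391,  0.02834216]), 'gripper_force': 0.0, 'width': 0.08515881875602846}
top {'fx': 593.0658594778731, 'fy': 593.0658594778731, 'cx': 323.2313045696754, 'cy': 236.4936484702408, 'position': [0.38211735459326096, 0.2574463617545155, 1.207927583061067], 'attitude': [0.7094374473124335, 0.04296421010892818, -0.054605072445617985, -0.7013350633354523]}
side {'fx': 558.3952167686864, 'fy': 558.3952167686864, 'cx': 318.92256405977963, 'cy': 236.10961680194998, 'position': [0.08823227280314572, 1.0270988377817163, 0.45359206476099284], 'attitude': [-0.2235822325846213, -0.1420949877329728, 0.5384541957719511, 0.7999294211299045]}
-0.0187
```

View pics/top0.png

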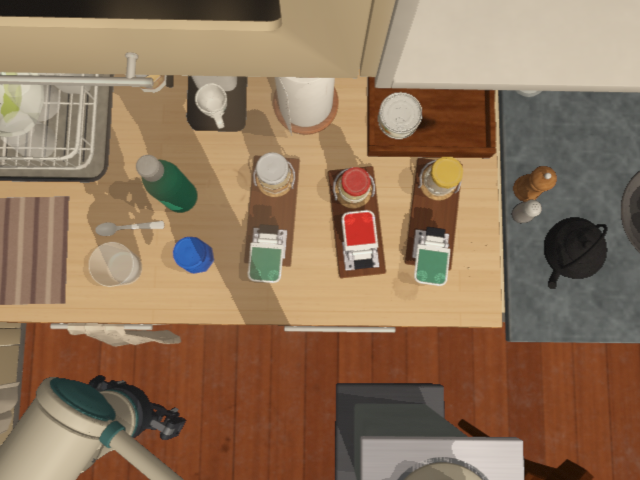

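View pics/side0.png

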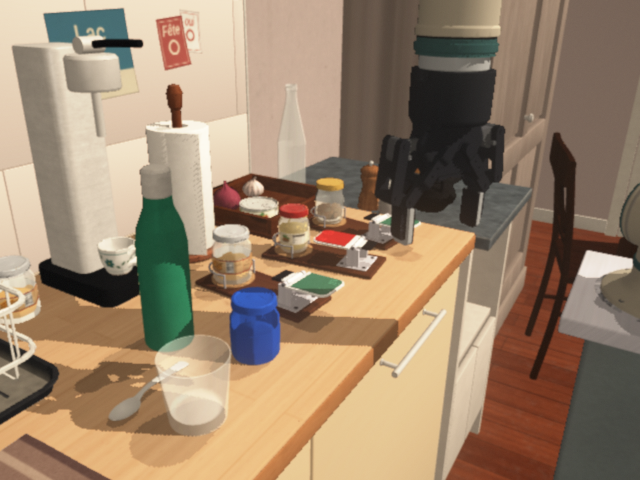

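Top view: honey lid at (272,168) with its green tag around (266,265). Mustard lid is at (355,182) with its red tag around (360,230), and the nut stand is at right (tag 432,266). I'll enlarge the honey and mustard area.

Run:
```python
import cv2,numpy as np
f=np.load("top.npz")["frame"][:,:,::-1]
c=f[145:295,235:395];cv2.imwrite("pics/crop.png",cv2.resize(c,(640,600),interpolation=cv2.INTER_CUBIC))
```

```text
(no output)
```

View pics/crop.png

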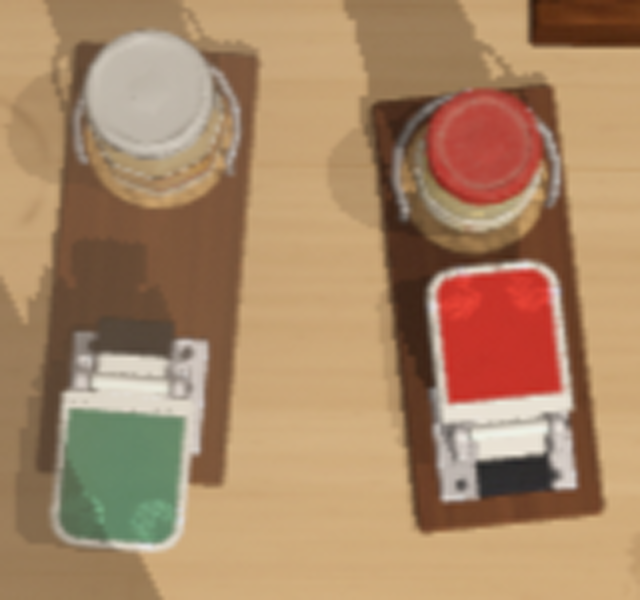

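Honey in the crop: tag end mid (118,547), pad edge mid (135,321), board corners (78,43), (259,55), (222,485), (38,470).
Mustard: tag end mid (492,264), pad edge (516,494), board corners (374,102), (552,86), (604,510), (420,530).

```bash
cat > h.py <<'E'
import numpy as np
from scipy.spatial.transform import Rotation as R
from scipy.optimize import least_squares
def rot(q): q=np.array(q); return R.from_quat(q[[1,2,3,0]])
def proj(d,P):
    c=rot(d["attitude"]).inv().apply(np.atleast_2d(P)-d["position"])
    return np.c_[d["cx"]+d["fx"]*c[:,0]/-c[:,2], d["cy"]-d["fy"]*c[:,1]/-c[:,2]]
def w(p,L):
    c,s=np.cos(p[2]),np.sin(p[2]);L=np.atleast_2d(L)
    return np.c_[p[0]+c*L[:,0]-s*L[:,1],p[1]+s*L[:,0]+c*L[:,1],L[:,2]]
E
python3 - <<'E'
from h import *
d=dict(np.load("top.npz"))
B=[[.182,.048,.008],[.182,-.048,.008],[-.044,-.048,.008],[-.044,.048,.008]]
for n,L,px in(("honey",[[-.082,0,.046],[.032,0,.046]]+B,[(118,547),(135,321),(78,43),(259,55),(222,485),(38,470)]),
 ("mustard",[[.082,0,.046],[-.032,0,.046]]+B,[(492,264),(516,494),(374,102),(552,86),(604,510),(420,530)])):
    px=np.array(px)/4+[235-.375,145-.375]
    r=least_squares(lambda p:(proj(d,w(p,L))-px).ravel(),[.4,.25,0]);p=r.x
    print(n,p.round(4),np.degrees(p[2]).round(1),(r.fun.reshape(-1,2)).round(1).tolist())
    for k,l in(("end0",[-.082,0,.046]),("pad0",[.032,0,.046]),("end180",[.082,0,.046]),("pad180",[-.032,0,.046])): print(k,w(p,l).round(3))
E
```

```text
honey [ 0.5344  0.3489 -0.0649] -3.7 [[-0.3, 0.6], [0.6, -0.4], [-0.5, -0.8], [0.3, -0.2], [0.6, 0.3], [-0.7, 0.5]]
end0 [[0.453 0.354 0.046]]
pad0 [[0.566 0.347 0.046]]
end180 [[0.616 0.344 0.046]]
pad180 [[0.502 0.351 0.046]]
mustard [0.5142 0.1626 0.1148] 6.6 [[-0.4, 0.5], [0.1, -0.2], [-0.6, -0.6], [0.7, -1.1], [0.6, 0.8], [-0.4, 0.7]]
end0 [[0.433 0.153 0.046]]
pad0 [[0.546 0.166 0.046]]
end180 [[0.596 0.172 0.046]]
pad180 [[0.482 0.159 0.046]]
```

```bash
cat > loc.py <<'E'
import sys
from h import *
from rig import manip
S={"h":[.5344,.3489,-.0649],"m":[.5142,.1626,.1148]}
p=S[sys.argv[1]];s=manip.get_state();q=rot(s["ee_rot"])
v=s["position"]-[p[0],p[1],0]
Z=R.from_rotvec([0,0,p[2]])
T=(Z.inv()*q)
print("t",round(s["clock"],2),"local mm",(Z.inv().apply(v)*1e3).round(1),"tool x",T.as_matrix()[:,0].round(3),"yaw to 180:",round((np.degrees(np.arctan2(*T.as_matrix()[1::-1,0]))%360)-180,2),"tool z",T.as_matrix()[:,2].round(3),"F local",Z.inv().apply(s["contact_force"]).round(1),"w",round(s["width"],4),"q",s["qpos"].round(2))
E
python3 -m pendant '[{"hand":0,"rz":-5.6},{"rz":-5.6},{"rz":-5.6},{"rz":-5.6},{"dx":-0.035,"dy":-0.0165},{"dx":-0.035,"dy":-0.0165},{"dx":-0.035,"dy":-0.0165},{"dx":-0.035,"dy":-0.0165},{"dx":-0.035,"dy":-0.0165},{"dx":-0.035,"dy":-0.0165},{"dx":-0.035,"dy":-0.0165},{"dx":-0.035,"dy":-0.0165}]' && python3 loc.py h
```

```text
invalid input
```

```bash
python3 -m pendant '[{"dx":0,"dy":0,"dz":0,"rx":0,"ry":0,"rz":-5.6,"hand":0},{"dx":0,"dy":0,"dz":0,"rx":0,"ry":0,"rz":-5.6,"hand":0},{"dx":0,"dy":0,"dz":0,"rx":0,"ry":0,"rz":-5.6,"hand":0},{"dx":0,"dy":0,"dz":0,"rx":0,"ry":0,"rz":-5.6,"hand":0}]'; python3 loc.py h
```

```text
clock: 0.43
position: [0.2519, 0.5165, 0.2308]
ee_rot: [-0.0, 0.029, 1.0, -0.0]
contact_force: [0.2, 0.0, -0.2]
width: 0.0389
gripper_force: 0.0
t 0.43 local mm [-292.8  149.   230.8] tool x [-1.    -0.007  0.001] yaw to 180: 0.39 tool z [-0.001 -0.001 -1.   ] F local [ 0.2  0.  -0.2] w 0.0389 q [ 1.    0.28  1.51  0.    1.36 -0.52]
```

```bash
python3 -m pendant '[{"dx":-0.032,"dy":-0.0149,"dz":0,"rx":0,"ry":0,"rz":0,"hand":0},{"dx":-0.032,"dy":-0.0149,"dz":0,"rx":0,"ry":0,"rz":0,"hand":0},{"dx":-0.032,"dy":-0.0149,"dz":0,"rx":0,"ry":0,"rz":0,"hand":0},{"dx":-0.032,"dy":-0.0149,"dz":0,"rx":0,"ry":0,"rz":0,"hand":0},{"dx":-0.032,"dy":-0.0149,"dz":0,"rx":0,"ry":0,"rz":0,"hand":0},{"dx":-0.032,"dy":-0.0149,"dz":0,"rx":0,"ry":0,"rz":0,"hand":0},{"dx":-0.032,"dy":-0.0149,"dz":0.02,"rx":0,"ry":0,"rz":0,"hand":0},{"dx":-0.032,"dy":-0.0149,"dz":0.02,"rx":0,"ry":0,"rz":0,"hand":0},{"dx":-0.032,"dy":-0.0149,"dz":0.02,"rx":0,"ry":0,"rz":0,"hand":0},{"dx":-0.032,"dy":-0.0149,"dz":0.02,"rx":0,"ry":0,"rz":0,"hand":0},{"dx":0,"dy":0,"dz":0.02,"rx":0,"ry":0,"rz":0,"hand":0},{"dx":0,"dy":0,"dz":0.02,"rx":0,"ry":0,"rz":0,"hand":0}]'; python3 loc.py h
```

```text
clock: 1.43
position: [0.564, 0.3462, 0.1094]
ee_rot: [-0.0, 0.033, 0.999, -0.0]
contact_force: [-0.9, 0.2, -0.3]
width: 0.0001
gripper_force: 0.0
t 1.43 local mm [ 29.7  -0.8 109.4] tool x [-1.     0.001  0.001] yaw to 180: -0.08 tool z [-0.001 -0.001 -1.   ] F local [-0.9  0.1 -0.3] w 0.0001 q [ 0.45  0.49  1.49 -0.    1.17 -1.06]
```

```bash
python3 -m pendant '[{"dx":0.002,"dy":0.001,"dz":0.02,"rx":0,"ry":0,"rz":0,"hand":0},{"dx":0,"dy":0,"dz":0.02,"rx":0,"ry":0,"rz":0,"hand":0},{"dx":0,"dy":0,"dz":0.012,"rx":0,"ry":0,"rz":0,"hand":0},{"dx":0,"dy":0,"dz":0.006,"rx":0,"ry":0,"rz":0,"hand":0},{"dx":0,"dy":0,"dz":0.005,"rx":0,"ry":0,"rz":0,"hand":0},{"dx":0,"dy":0,"dz":0,"rx":0,"ry":0,"rz":0,"hand":0}]'; python3 loc.py h
python3 - <<'E'
from rig import manip
import cv2
d=manip.get_image("side");cv2.imwrite("pics/s1.png",cv2.resize(d["frame"][200:360,160:400,::-1],(800,533)))
E
```

```text
clock: 1.93
position: [0.5601, 0.3492, 0.0479]
ee_rot: [-0.0, 0.031, 1.0, -0.0]
contact_force: [-0.1, -0.0, -0.1]
width: 0.0003
gripper_force: 0.0
t 1.93 local mm [25.7  2.  47.9] tool x [-1.    -0.002  0.   ] yaw to 180: 0.13 tool z [-0. -0. -1.] F local [-0.1 -0.  -0.1] w 0.0003 q [ 0.45  0.54  1.56 -0.    1.04 -1.06]
```

View pics/s1.png

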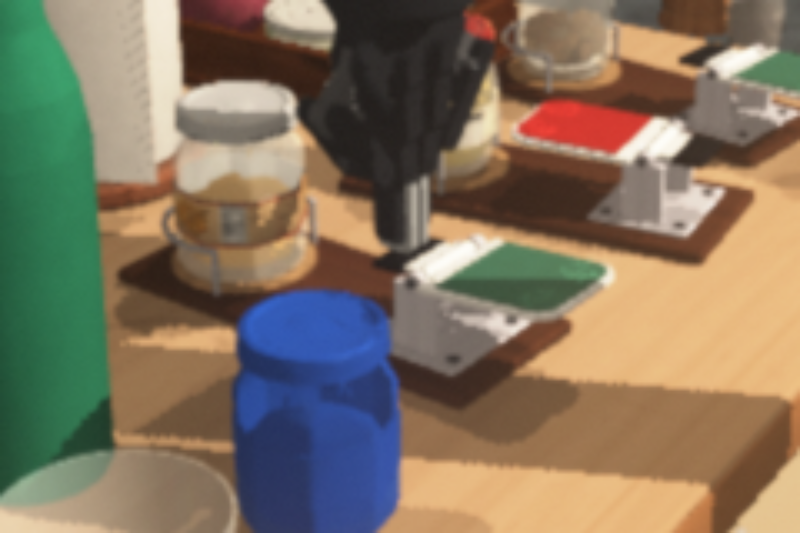

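The fingers sit right on the black pad at (405,245), with the jar clear. Now I'll push down.

```bash
python3 -m pendant '[{"dx":-0.0015,"dy":-0.001,"dz":0.003,"rx":0,"ry":0,"rz":0,"hand":0},{"dx":0,"dy":0,"dz":0.004,"rx":0,"ry":0,"rz":0,"hand":0},{"dx":0,"dy":0,"dz":0.004,"rx":0,"ry":0,"rz":0,"hand":0},{"dx":0,"dy":0,"dz":0.004,"rx":0,"ry":0,"rz":0,"hand":0},{"dx":0,"dy":0,"dz":0.004,"rx":0,"ry":0,"rz":0,"hand":0},{"dx":0,"dy":0,"dz":0.004,"rx":0,"ry":0,"rz":0,"hand":0},{"dx":0,"dy":0,"dz":0.003,"rx":0,"ry":0,"rz":0,"hand":0},{"dx":0,"dy":0,"dz":0,"rx":0,"ry":0,"rz":0,"hand":0}]'; python3 loc.py h
python3 - <<'E'
from rig import manip
import cv2
d=manip.get_image("side");cv2.imwrite("pics/s2.png",cv2.resize(d["frame"][200:360,160:400,::-1],(800,533)))
E
```

```text
clock: 2.65
position: [0.5615, 0.3479, 0.0214]
ee_rot: [-0.0, 0.031, 1.0, -0.0]
contact_force: [1.3, -0.3, 0.3]
width: -0.0001
gripper_force: 0.2
t 2.65 local mm [27.1  0.8 21.4] tool x [-1.    -0.002  0.   ] yaw to 180: 0.11 tool z [-0. -0. -1.] F local [ 1.3 -0.2  0.3] w -0.0001 q [ 0.45  0.57  1.59 -0.    0.99 -1.06]
```

View pics/s2.png

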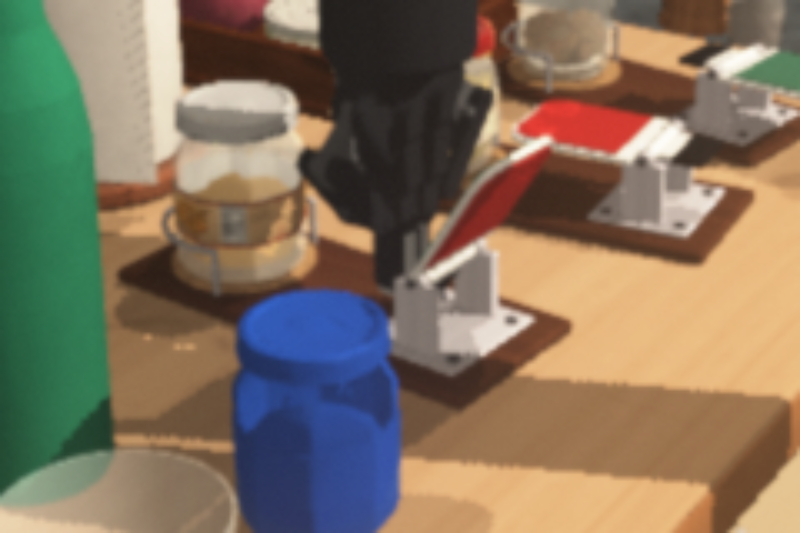

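The tag is up at about 55° (end at (545,145)). I'll rise, go round to the front and push it over.

```bash
python3 -m pendant '[{"dx":-0.001,"dy":0,"dz":-0.03,"rx":0,"ry":0,"rz":0,"hand":0},{"dx":0,"dy":0,"dz":-0.04,"rx":0,"ry":0,"rz":0,"hand":0},{"dx":0,"dy":0,"dz":-0.04,"rx":0,"ry":0,"rz":0,"hand":0},{"dx":0,"dy":0,"dz":-0.03,"rx":0,"ry":0,"rz":0,"hand":0},{"dx":0.03,"dy":0,"dz":0,"rx":0,"ry":0,"rz":0,"hand":0},{"dx":0.04,"dy":0,"dz":0,"rx":0,"ry":0,"rz":0,"hand":0},{"dx":0.04,"dy":0,"dz":0,"rx":0,"ry":0,"rz":0,"hand":0},{"dx":0.01,"dy":0,"dz":0,"rx":0,"ry":0,"rz":0,"hand":0},{"dx":0,"dy":0,"dz":0,"rx":0,"ry":0,"rz":0,"hand":0},{"dx":0,"dy":0,"dz":0.035,"rx":0,"ry":0,"rz":0,"hand":0},{"dx":0,"dy":0,"dz":0.03,"rx":0,"ry":0,"rz":0,"hand":0},{"dx":0,"dy":0,"dz":0,"rx":0,"ry":0,"rz":0,"hand":0}]'; python3 loc.py h
```

```text
clock: 3.7
position: [0.4404, 0.3533, 0.0922]
ee_rot: [-0.004, 0.031, 0.999, -0.003]
contact_force: [-1.0, -1.6, -1.0]
width: -0.0002
gripper_force: 0.0
t 3.7 local mm [-94.   -1.7  92.2] tool x [-1.    -0.002  0.008] yaw to 180: 0.11 tool z [-0.008 -0.006 -1.   ] F local [-0.9 -1.6 -1. ] w -0.0002 q [ 0.55  0.38  1.73 -0.    1.05 -0.95]
```

```bash
python3 -m pendant '[{"dx":-0.02,"dy":0.001,"dz":0.004,"rx":0,"ry":0,"rz":0,"hand":0},{"dx":-0.02,"dy":0,"dz":0,"rx":0,"ry":0,"rz":0,"hand":0},{"dx":-0.018,"dy":0,"dz":0,"rx":0,"ry":0,"rz":0,"hand":0},{"dx":-0.018,"dy":0,"dz":0,"rx":0,"ry":0,"rz":0,"hand":0},{"dx":-0.018,"dy":0,"dz":0,"rx":0,"ry":0,"rz":0,"hand":0},{"dx":-0.015,"dy":0,"dz":0.002,"rx":0,"ry":0,"rz":0,"hand":0},{"dx":-0.012,"dy":0,"dz":0.004,"rx":0,"ry":0,"rz":0,"hand":0},{"dx":-0.01,"dy":0,"dz":0.006,"rx":0,"ry":0,"rz":0,"hand":0},{"dx":-0.008,"dy":0,"dz":0.008,"rx":0,"ry":0,"rz":0,"hand":0},{"dx":0,"dy":0,"dz":0,"rx":0,"ry":0,"rz":0,"hand":0}]'; python3 loc.py h
```

```text
clock: 4.53
position: [0.5826, 0.3471, 0.0713]
ee_rot: [-0.001, 0.032, 0.999, -0.001]
contact_force: [-0.5, 0.5, -0.7]
width: -0.0001
gripper_force: 0.0
t 4.53 local mm [48.2  1.3 71.3] tool x [-1.    -0.001  0.001] yaw to 180: 0.07 tool z [-0.001 -0.001 -1.   ] F local [-0.6  0.5 -0.7] w -0.0001 q [ 0.43  0.54  1.49 -0.    1.11 -1.07]
```

Next I'll press down onto the stop (red face top at 49 mm).

```bash
python3 -m pendant '[{"dx":0,"dy":0,"dz":0.007,"rx":0,"ry":0,"rz":0,"hand":0},{"dx":0,"dy":0,"dz":0.006,"rx":0,"ry":0,"rz":0,"hand":0},{"dx":0,"dy":0,"dz":0.005,"rx":0,"ry":0,"rz":0,"hand":0},{"dx":0,"dy":0,"dz":0.003,"rx":0,"ry":0,"rz":0,"hand":0},{"dx":0,"dy":0,"dz":0.001,"rx":0,"ry":0,"rz":0,"hand":0},{"dx":0,"dy":0,"dz":0,"rx":0,"ry":0,"rz":0,"hand":0},{"dx":0,"dy":0,"dz":0,"rx":0,"ry":0,"rz":0,"hand":0}]'; python3 loc.py h
python3 - <<'E'
from rig import manip
import cv2
d=manip.get_image("side");cv2.imwrite("pics/s3.png",cv2.resize(d["frame"][200:360,160:400,::-1],(800,533)))
E
```

```text
clock: 5.12
position: [0.5815, 0.3479, 0.0515]
ee_rot: [0.0, 0.031, 1.0, 0.0]
contact_force: [0.3, -0.6, 0.5]
width: -0.0004
gripper_force: 0.0
t 5.12 local mm [47.   2.1 51.5] tool x [-1.    -0.002 -0.   ] yaw to 180: 0.13 tool z [ 0.  0. -1.] F local [ 0.4 -0.6  0.5] w -0.0004 q [ 0.44  0.56  1.51  0.    1.07 -1.07]
```

View pics/s3.png

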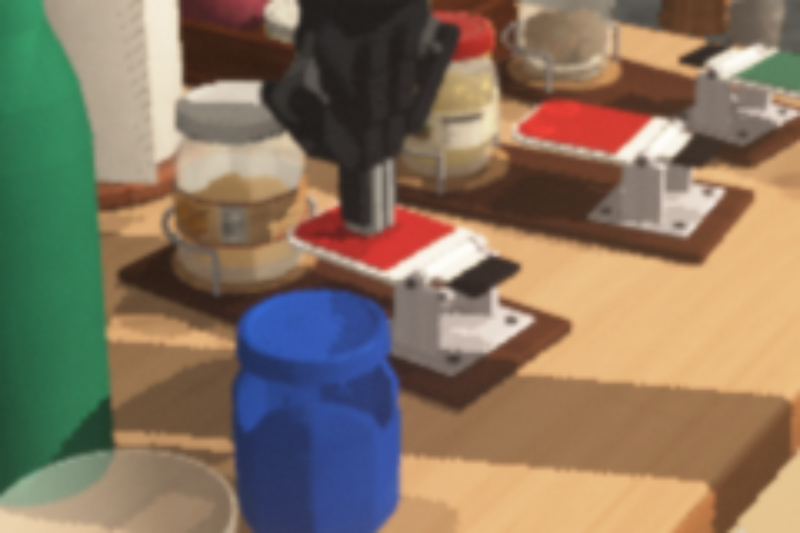

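Red is up and nearly level. I'll keep pressing until the stop shows in the force, moving a little further out for leverage.

```bash
python3 -m pendant '[{"dx":-0.01,"dy":-0.001,"dz":0,"rx":0,"ry":0,"rz":0,"hand":0},{"dx":0,"dy":0,"dz":0.0015,"rx":0,"ry":0,"rz":0,"hand":0},{"dx":0,"dy":0,"dz":0.001,"rx":0,"ry":0,"rz":0,"hand":0},{"dx":0,"dy":0,"dz":0,"rx":0,"ry":0,"rz":0,"hand":0}]'; python3 loc.py h
python3 -m pendant '[{"dx":0,"dy":0,"dz":0.001,"rx":0,"ry":0,"rz":0,"hand":0},{"dx":0,"dy":0,"dz":0.001,"rx":0,"ry":0,"rz":0,"hand":0},{"dx":0,"dy":0,"dz":0,"rx":0,"ry":0,"rz":0,"hand":0}]'; python3 loc.py h
```

```text
clock: 5.5
position: [0.5924, 0.3462, 0.0491]
ee_rot: [0.001, 0.032, 0.999, 0.0]
contact_force: [0.7, 0.6, 1.5]
width: -0.0003
gripper_force: 0.7
t 5.5 local mm [58.1  1.  49.1] tool x [-1.    -0.002 -0.001] yaw to 180: 0.1 tool z [ 0.001  0.001 -1.   ] F local [0.7 0.7 1.5] w -0.0003 q [ 0.43  0.57  1.49 -0.    1.07 -1.08]
clock: 5.75
position: [0.5924, 0.3462, 0.0489]
ee_rot: [0.001, 0.031, 1.0, 0.0]
contact_force: [0.7, -1.5, 8.8]
width: 0.0002
gripper_force: 4.4
t 5.75 local mm [58.1  1.1 48.9] tool x [-1.    -0.002 -0.003] yaw to 180: 0.13 tool z [ 0.003  0.001 -1.   ] F local [ 0.8 -1.5  8.8] w 0.0002 q [ 0.43  0.57  1.5  -0.    1.07 -1.08]
```

It's firmly on the stop (8.8 N at 49 mm). Now up and over to the mustard.

```bash
python3 -m pendant '[{"dx":0,"dy":0,"dz":-0.02,"rx":0,"ry":0,"rz":0,"hand":0},{"dx":0,"dy":0,"dz":-0.035,"rx":0,"ry":0,"rz":0,"hand":0},{"dx":0,"dy":0,"dz":-0.035,"rx":0,"ry":0,"rz":-5.15,"hand":0},{"dx":0,"dy":0,"dz":-0.01,"rx":0,"ry":0,"rz":-5.15,"hand":0},{"dx":0,"dy":0,"dz":0,"rx":0,"ry":0,"rz":0,"hand":0}]'; python3 loc.py m
```

```text
clock: 6.17
position: [0.5933, 0.3473, 0.1511]
ee_rot: [0.003, -0.059, 0.998, 0.001]
contact_force: [0.2, -0.0, 0.2]
width: -0.0002
gripper_force: 0.0
t 6.17 local mm [ 99.7 174.4 151.1] tool x [-1.    -0.004 -0.007] yaw to 180: 0.21 tool z [ 0.007  0.003 -1.   ] F local [ 0.2 -0.   0.2] w -0.0002 q [ 0.43  0.49  1.37  0.    1.27 -1.26]
```

```bash
python3 -m pendant '[{"dx":0.021,"dy":-0.029,"dz":0,"rx":0,"ry":0,"rz":0,"hand":0},{"dx":0.021,"dy":-0.029,"dz":0,"rx":0,"ry":0,"rz":0,"hand":0},{"dx":0.021,"dy":-0.029,"dz":0,"rx":0,"ry":0,"rz":0,"hand":0},{"dx":0.021,"dy":-0.029,"dz":0,"rx":0,"ry":0,"rz":0,"hand":0},{"dx":0.021,"dy":-0.029,"dz":0,"rx":0,"ry":0,"rz":0,"hand":0},{"dx":0.021,"dy":-0.029,"dz":0,"rx":0,"ry":0,"rz":0,"hand":0},{"dx":0,"dy":0,"dz":0.03,"rx":0,"ry":0,"rz":0,"hand":0},{"dx":0,"dy":0,"dz":0.035,"rx":0,"ry":0,"rz":0,"hand":0},{"dx":0,"dy":0,"dz":0,"rx":0,"ry":0,"rz":0,"hand":0}]'; python3 loc.py m
```

```text
clock: 6.92
position: [0.4803, 0.1569, 0.0759]
ee_rot: [-0.007, -0.057, 0.998, -0.001]
contact_force: [-1.5, -0.5, -1.7]
width: 0.0003
gripper_force: 0.0
t 6.92 local mm [-34.3  -1.8  75.9] tool x [-1.     0.001  0.014] yaw to 180: -0.08 tool z [-0.014 -0.001 -1.   ] F local [-1.6 -0.3 -1.7] w 0.0003 q [ 0.18  0.32  1.87  0.    0.96 -1.51]
```

```bash
python3 -m pendant '[{"dx":-0.001,"dy":0,"dz":0.02,"rx":0,"ry":0,"rz":0,"hand":0},{"dx":0,"dy":0,"dz":0,"rx":0,"ry":0,"rz":0,"hand":0},{"dx":0,"dy":0,"dz":0,"rx":0,"ry":0,"rz":0,"hand":0},{"dx":0,"dy":0,"dz":0,"rx":0,"ry":0,"rz":0,"hand":0}]'; python3 loc.py m
```

```text
clock: 7.25
position: [0.4881, 0.1592, 0.0625]
ee_rot: [0.0, -0.058, 0.998, 0.0]
contact_force: [0.1, 0.3, 1.2]
width: 0.0002
gripper_force: 0.0
t 7.25 local mm [-26.3  -0.4  62.5] tool x [-1.    -0.002 -0.   ] yaw to 180: 0.11 tool z [ 0.  0. -1.] F local [0.1 0.3 1.2] w 0.0002 q [ 0.18  0.34  1.88  0.    0.92 -1.51]
```

Target reached. Push down about 40 mm.

```bash
python3 -m pendant '[{"dx":0.001,"dy":0,"dz":0.008,"rx":0,"ry":0,"rz":0,"hand":0},{"dx":0,"dy":0,"dz":0.006,"rx":0,"ry":0,"rz":0,"hand":0},{"dx":0,"dy":0,"dz":0.004,"rx":0,"ry":0,"rz":0,"hand":0},{"dx":0,"dy":0,"dz":0.004,"rx":0,"ry":0,"rz":0,"hand":0},{"dx":0,"dy":0,"dz":0.004,"rx":0,"ry":0,"rz":0,"hand":0},{"dx":0,"dy":0,"dz":0.004,"rx":0,"ry":0,"rz":0,"hand":0},{"dx":0,"dy":0,"dz":0.004,"rx":0,"ry":0,"rz":0,"hand":0},{"dx":0,"dy":0,"dz":0.004,"rx":0,"ry":0,"rz":0,"hand":0},{"dx":0,"dy":0,"dz":0.003,"rx":0,"ry":0,"rz":0,"hand":0},{"dx":0,"dy":0,"dz":0,"rx":0,"ry":0,"rz":0,"hand":0}]'; python3 loc.py m
python3 - <<'E'
from rig import manip
import cv2
d=manip.get_image("side");cv2.imwrite("pics/s4.png",cv2.resize(d["frame"][180:340,180:420,::-1],(800,533)))
E
```

```text
clock: 8.08
position: [0.4858, 0.1585, 0.0198]
ee_rot: [-0.001, -0.058, 0.998, -0.0]
contact_force: [0.2, 0.1, -0.0]
width: 0.0003
gripper_force: 0.1
t 8.08 local mm [-28.7  -0.8  19.8] tool x [-1.    -0.002  0.002] yaw to 180: 0.12 tool z [-0.002 -0.    -1.   ] F local [ 0.2  0.1 -0. ] w 0.0003 q [ 0.18  0.4   1.93  0.    0.81 -1.51]
```

View pics/s4.png

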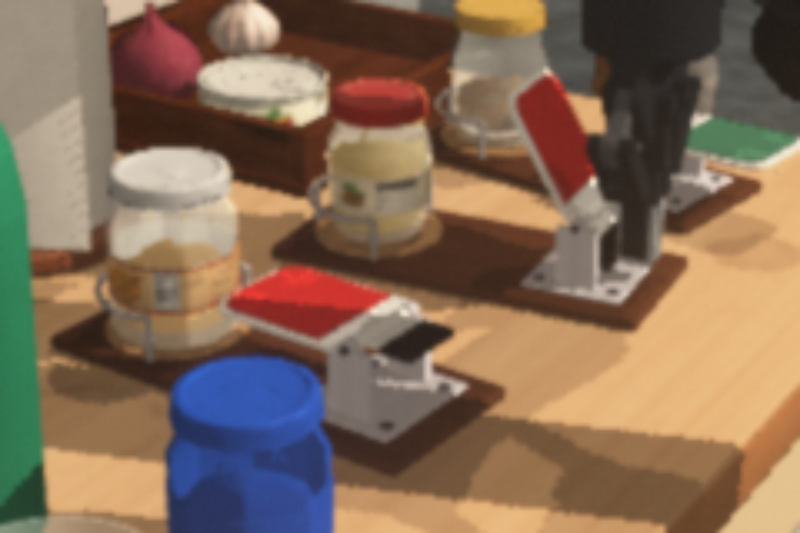

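The mustard tag stands at about 60° (end at (545,80)) and the honey tag lies flat on red. I'll go up, over behind the tag and down between it and the jar.

```bash
python3 -m pendant '[{"dx":0.001,"dy":0,"dz":-0.03,"rx":0,"ry":0,"rz":0,"hand":0},{"dx":0,"dy":0,"dz":-0.04,"rx":0,"ry":0,"rz":0,"hand":0},{"dx":0,"dy":0,"dz":-0.04,"rx":0,"ry":0,"rz":0,"hand":0},{"dx":0,"dy":0,"dz":-0.03,"rx":0,"ry":0,"rz":0,"hand":0},{"dx":0,"dy":0,"dz":0,"rx":0,"ry":0,"rz":0,"hand":0},{"dx":-0.03,"dy":0,"dz":0,"rx":0,"ry":0,"rz":0,"hand":0},{"dx":-0.03,"dy":0,"dz":0,"rx":0,"ry":0,"rz":0,"hand":0},{"dx":-0.03,"dy":0,"dz":0,"rx":0,"ry":0,"rz":0,"hand":0},{"dx":-0.014,"dy":0,"dz":0,"rx":0,"ry":0,"rz":0,"hand":0},{"dx":0,"dy":0,"dz":0,"rx":0,"ry":0,"rz":0,"hand":0},{"dx":0,"dy":0,"dz":0,"rx":0,"ry":0,"rz":0,"hand":0},{"dx":0,"dy":0,"dz":0,"rx":0,"ry":0,"rz":0,"hand":0}]'; python3 loc.py m
```

```text
clock: 9.13
position: [0.5875, 0.1705, 0.16]
ee_rot: [-0.001, -0.058, 0.998, -0.0]
contact_force: [-1.0, -0.3, 0.6]
width: -0.0002
gripper_force: 0.0
t 9.13 local mm [ 73.8  -0.6 160. ] tool x [-1.    -0.002  0.003] yaw to 180: 0.13 tool z [-0.003 -0.    -1.   ] F local [-1.  -0.1  0.6] w -0.0002 q [ 0.17  0.38  1.53  0.    1.23 -1.52]
```

```bash
python3 -m pendant '[{"dx":0,"dy":0,"dz":0.02,"rx":0,"ry":0,"rz":0,"hand":0},{"dx":0,"dy":0,"dz":0.02,"rx":0,"ry":0,"rz":0,"hand":0},{"dx":0,"dy":0,"dz":0.018,"rx":0,"ry":0,"rz":0,"hand":0},{"dx":0,"dy":0,"dz":0.012,"rx":0,"ry":0,"rz":0,"hand":0},{"dx":0,"dy":0,"dz":0,"rx":0,"ry":0,"rz":0,"hand":0},{"dx":0.015,"dy":0,"dz":0,"rx":0,"ry":0,"rz":0,"hand":0},{"dx":0.015,"dy":0,"dz":0,"rx":0,"ry":0,"rz":0,"hand":0}]'; python3 loc.py m
```

```text
clock: 9.72
position: [0.5591, 0.1672, 0.0914]
ee_rot: [0.001, -0.058, 0.998, 0.0]
contact_force: [1.5, 0.9, 0.9]
width: 0.0001
gripper_force: 0.5
t 9.72 local mm [45.2 -0.6 91.4] tool x [-1.    -0.002 -0.001] yaw to 180: 0.12 tool z [ 0.001  0.    -1.   ] F local [1.6 0.8 0.9] w 0.0001 q [ 0.17  0.4   1.69  0.    1.05 -1.52]
```

```bash
python3 -m pendant '[{"dx":0.016,"dy":0,"dz":0.001,"rx":0,"ry":0,"rz":0,"hand":0},{"dx":0.016,"dy":0,"dz":0.002,"rx":0,"ry":0,"rz":0,"hand":0},{"dx":0.016,"dy":0,"dz":0.002,"rx":0,"ry":0,"rz":0,"hand":0},{"dx":0.015,"dy":0,"dz":0.002,"rx":0,"ry":0,"rz":0,"hand":0},{"dx":0.012,"dy":0,"dz":0.003,"rx":0,"ry":0,"rz":0,"hand":0},{"dx":0.01,"dy":0,"dz":0.004,"rx":0,"ry":0,"rz":0,"hand":0},{"dx":0.008,"dy":0,"dz":0.006,"rx":0,"ry":0,"rz":0,"hand":0},{"dx":0,"dy":0,"dz":0,"rx":0,"ry":0,"rz":0,"hand":0},{"dx":0,"dy":0,"dz":0,"rx":0,"ry":0,"rz":0,"hand":0}]'; python3 loc.py m
```

```text
clock: 10.47
position: [0.4664, 0.1564, 0.0712]
ee_rot: [0.0, -0.059, 0.998, 0.0]
contact_force: [-0.2, -0.4, 1.0]
width: 0.0001
gripper_force: 0.0
t 10.47 local mm [-48.2  -0.7  71.2] tool x [-1.    -0.002 -0.   ] yaw to 180: 0.13 tool z [ 0.  0. -1.] F local [-0.2 -0.4  1. ] w 0.0001 q [ 0.18  0.3   1.92  0.    0.92 -1.51]
```

```bash
python3 -m pendant '[{"dx":0.003,"dy":0,"dz":0.007,"rx":0,"ry":0,"rz":0,"hand":0},{"dx":0.003,"dy":0,"dz":0.006,"rx":0,"ry":0,"rz":0,"hand":0},{"dx":0.003,"dy":0,"dz":0.005,"rx":0,"ry":0,"rz":0,"hand":0},{"dx":0,"dy":0,"dz":0.003,"rx":0,"ry":0,"rz":0,"hand":0},{"dx":0,"dy":0,"dz":0.001,"rx":0,"ry":0,"rz":0,"hand":0},{"dx":0,"dy":0,"dz":0.001,"rx":0,"ry":0,"rz":0,"hand":0},{"dx":0,"dy":0,"dz":0.001,"rx":0,"ry":0,"rz":0,"hand":0},{"dx":0,"dy":0,"dz":0,"rx":0,"ry":0,"rz":0,"hand":0}]'; python3 loc.py m
```

```text
clock: 11.13
position: [0.4566, 0.1551, 0.0485]
ee_rot: [-0.001, -0.059, 0.998, -0.0]
contact_force: [-6.7, -1.4, 20.8]
width: 0.0001
gripper_force: 10.6
t 11.13 local mm [-58.1  -0.9  48.5] tool x [-1.    -0.002  0.002] yaw to 180: 0.13 tool z [-0.002 -0.    -1.   ] F local [-6.8 -0.6 20.8] w 0.0001 q [ 0.18  0.32  1.96 -0.    0.86 -1.5 ]
```

On the stop (21 N, 48.5 mm). Retract and check.

```bash
python3 -m pendant '[{"dx":0,"dy":0,"dz":-0.01,"rx":0,"ry":0,"rz":0,"hand":0},{"dx":0,"dy":0,"dz":-0.035,"rx":0,"ry":0,"rz":0,"hand":0},{"dx":0,"dy":0,"dz":-0.04,"rx":0,"ry":0,"rz":0,"hand":0},{"dx":0,"dy":0,"dz":-0.04,"rx":0,"ry":0,"rz":0,"hand":0},{"dx":0.04,"dy":0,"dz":-0.04,"rx":0,"ry":0,"rz":0,"hand":0},{"dx":0.04,"dy":0,"dz":0,"rx":0,"ry":0,"rz":0,"hand":0},{"dx":0,"dy":0,"dz":0,"rx":0,"ry":0,"rz":0,"hand":0},{"dx":0,"dy":0,"dz":0,"rx":0,"ry":0,"rz":0,"hand":0},{"dx":0,"dy":0,"dz":0,"rx":0,"ry":0,"rz":0,"hand":0}]'; python3 loc.py m
python3 - <<'E'
from rig import manip
import cv2
d=manip.get_image("side");cv2.imwrite("pics/s5.png",cv2.resize(d["frame"][160:340,180:450,::-1],(800,533)))
E
```

```text
clock: 11.88
position: [0.3891, 0.1472, 0.2011]
ee_rot: [0.0, -0.058, 0.998, 0.0]
contact_force: [-0.4, 0.5, 0.0]
width: -0.0002
gripper_force: 0.0
t 11.88 local mm [-126.1   -1.   201.1] tool x [-1.    -0.002 -0.001] yaw to 180: 0.13 tool z [ 0.001  0.    -1.   ] F local [-0.3  0.6  0. ] w -0.0002 q [ 0.19  0.05  1.86  0.    1.22 -1.49]
```

View pics/s5.png

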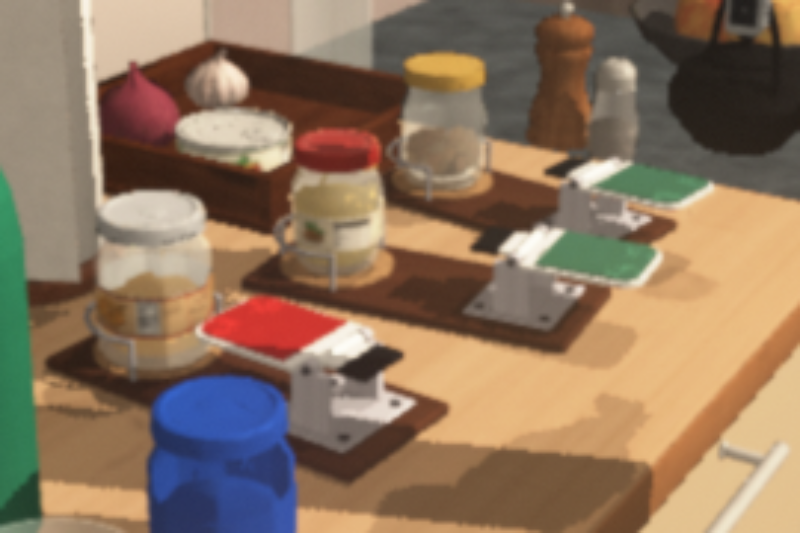

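The honey tag lies red to the back at (275,330), the mustard tag green to the front at (600,255), and the nut tag green at (655,185). All jars are in place.

```bash
python3 -c "
from rig import manip
print(manip.sign_off())"
```

```text
the job is handed in; nothing more can be done
None
```

I handed the job in after about 12 s on the robot's clock: the last picture shows the honey tag to the back with red up, the mustard tag to the front with green up, the nut tag still on green and all three jars standing in place; no verdict came back.

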